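# Release the used fluidics cassette with the twin release keys

### The job

Eject the used cassette from the eye-surgery console: press the two round release keys on top of the console down together, one fingertip on each, and keep both down until the ejector has pushed the cassette all the way out to its stop, then let both keys come up and move clear. Leave the cassette lying in its slot without touching or lifting it, and leave everything else where it stands.

Things in the scene. Friction and masses are not known exactly. Their poses are not given: they have to be found in the camera images.
- console: White bench console, 275 x 300 x 112 mm high, fixed. Origin: mid-width, on the table, 150 mm from its rear face; x to the rear (away from the operator), y to the operator's left, z up. From x -20 to 150 mm it is a housing with a flat roof 112 mm high; in front is a tray 60 mm high. The cassette lies in a slot under the roof, its front end over the tray. On the roof only the two keys move.
- key_left_top (a point): Centre of the top of the left release key (console +y): a grey round cap, 22 mm across, standing 10 mm above the roof, at console x 30, y 32, z 122 mm when up. The two keys are alike, 64 mm apart centre to centre along the console's y axis, with bare roof between them.
- key_right_top (a point): Centre of the top face of the right release key, console x 30, y -32, z 122 mm when up.
- key_left (a joint): How far the left key is pressed, m: 0 up, 0.007 fully down; springs back. About 1.5 N starts it; 4 N, up to 7 N with its catch's friction, takes it fully down (8 to 14 N for the two). The cassette comes free only while both keys are deeper than about 0.0045.
- key_right (a joint): The same for the right key.
- cassette: White cassette in the slot, loose, 110 long (x) x 84 wide x 28 mm high, 120 g. Origin: centre of its underside; axes as the console's. Latched at console x 7, y 0, z 60 mm. While both keys are down a damped spring pushes it to the front (console -x) by 28 mm in about 2 to 3 s, to a stop at x -21 mm, half in the slot. A key let up before then brings its catch up under the cassette.
- spare: Spare cassette of the same kind lying on the table to the left of the console, 110 x 84 x 28 mm, origin at the centre of its underside. Bystander.
- pot: Small steel pot on the console's roof, to the left or right of the keys, 48 mm across, 26 mm high, origin under its centre. Bystander.
- drops: Small white drop bottle standing on the console's roof, on the other side of the keys, 22 mm across, 42 mm high, origin under its centre. Bystander.
- saline: Clear bottle standing on the table to the right of the console, 64 mm across, 130 mm high, origin under its centre. Bystander.
- tape: Roll of tape lying on the table to the right of the console, 72 mm across, 25 mm high, origin under its centre. Bystander.
- handpiece: Metal handpiece lying on the table to the right of the console, 140 mm long (x), 16 mm thick, origin under its middle. Bystander.
- forceps: Steel forceps lying on the table to the left of the console, 125 mm long (x), 5 mm high, origin under their middle. Bystander.
Not all that is in view belongs to the job. Leave any green look-alike of the cassette alone.

How it is judged:
By the outcome, as a careful person would: the job done as asked, in the order asked, and still so for the second after the job is handed in, with the robot touching nothing.
It also fails if it takes over 32 s, if anything falls off the work surface, if the arm or the gripper's body presses on something with over 40 N, if the wrist force passes 120 N, or if a joint passes its speed limit or range.

### The arm

A 7-joint arm with a two-finger parallel gripper is mounted at the origin on the work surface. World frame = base frame: x ahead of the robot, y to its left, z up, the work surface at z = 0. Lengths are in m, angles in rad, forces in N, time in s.
With the tool pointing down it reaches from about 0.4 to 0.85 m from the base axis. Payload 10.4 kg.
Tool frame: the origin (TCP) lies at the very end of the fingers, on their centre line; the grasp point (between the pads) lies 19 mm behind it; z points along the fingers, y is the direction in which the jaws open and shut (so a half turn about z gives the same grasp; the last joint's range is limited). The gripper opens to 85 mm and grips with 20 to 120 N. Pads are 22 mm wide; open, the fingers measure 114 mm over their backs; the gripper's body (76 mm by 85 mm) begins 54 mm behind the grasp point. The pads swing forward as they close: fully open they stand 13 mm farther back than shut.
Start: joints at [-1.279, 0.332, -0.065, 1.46, 0.022, 1.35, -0.088], TCP at [0.194, 0.594, 0.231] pointing down, gripper open.
Joint ranges: [-2.6, 2.6], [-0.5, 2.12], [-1.47, 1.34], [0.16, 2.42], [-1.27, 4.41], [0.06, 2.06], [-2.6, 2.6]. Speed limits (rad/s): [2.22, 2.22, 2.79, 2.79, 3.14, 3.14, 3.14].

### API

Orientations are given as a unit quaternion [x, y, z, w].
In Python, from workcell import manip gives the robot as it stands.
- The arm moves only by the tool arm_command, never from a script. Its arguments are lists of equal length, an entry for each row: "slide": the shift along the tool's x, y, z in mm, a list of three; "turn": the turn about the tool's z in degrees; "grip": the closure, from 0 (fully open) to 1 (shut). In form: {"slide": [[tx, ty, tz], ...], "turn": [turn, ...], "grip": [grip, ...]}. A call has 1 to 10 rows; each row shifts and turns the commanded pose from where the row before left it, along the tool's axes as they then stand; what a row does not reach is not made up. A row lasts 1/12 s, in which the tool goes at most 41.7 mm and 7.16 degrees, less where a joint would pass 70% of its speed; a pose out of reach is approached as far as the arm can. A call with a gripper value outside its range is refused whole. The fingers move at their own pace and stop on an object; "newtons" is the grip in N (left out, the last holds). Time passes only in rows, so rows that do not move let the fingers close. It gives the time, the measured TCP pose, the force and the opening at its end, in the units of the state.
- manip.get_obs(): the state, without advancing time (a new reading comes with each control period).
- manip.camera(name): name is "scene" or "top"; returns the picture (400x640x3 uint8, blue, green, red); there is no depth.
- manip.camera_info(name): a dict with "fx", "fy", "cx", "cy" (pixels), "rvec" (rotation vector, rad) and "tvec" (3), from world to camera coordinates, as OpenCV has them. Camera axes: x right, y down, z forward; pixel columns grow to the right and rows downward; lengths in m; the calibration is good to about 2 mm. A picture is of the moment at which its call begins. camera_info takes no time and is no camera call.
- manip.hand_in(): hands the job in, once; it reports no verdict.
Trained networks look in the newest picture that a camera, given by its name, has taken for a name from the list of things; names that differ only in an ending like _2 or _b are one class to them, and where a whole thing is asked for, a point or a joint stands for the part that bears it (a point fixed in the world has none). Each returns a list of dicts, best first, with "score" (0 to 1); they miss things now and then, are a little off and sometimes report something else, mostly with a low value. They report only what shows in the picture. A call takes as long as a camera call. They do not tell look-alikes from the thing itself.
- manip.cut_out(target, camera): "pixels" (400x640 bool, what is visible of it).
- manip.tip_of(target, camera): "xyz" ([x, y, z] in m, in the coordinates of the camera as it stood for that picture, good to about 4 mm: a listed point, or the origin of a listed thing).
The state is a dict: "clock": time; "joint_pos": joint angles; "joint_velocities": joint speeds; "tau": joint torques, N m; "position": TCP position; "ee_rot": TCP orientation; "ft_force": force on the tool from outside, world axes, zero at the start; "torque": the same for the moment, N m; "grip_width": opening from 0.0 (shut) to 1.0 (fully open).
Only numpy, scipy, OpenCV 4.12 (cv2) and the standard library are available. Lean on these libraries where they do the work, as an engineer would, in place of code of your own. Each camera call takes 0.05 s, during which the arm holds its last target.

## Working session

There is one attempt and no reset: what is moved stays moved. The work goes in short steps, Python scripts to look and compute and a tool call to move; the robot and the scene stay as the last step left them, time stands still between calls to the robot, and variables do not carry over. Pictures are saved under pics/ and viewed, and the job is handed in when it is done.

Besides the shell and the picture viewer there is one more tool, called after "Call:" as name([rows], argument=value, ...), one row to a line, values as JSON. arm_command: Moves the arm, as the interface text tells. Its arguments: {"type":"object","properties":{"slide":{"type":"array","items":{"type":"array","items":{"type":"number"}}},"turn":{"type":"array","items":{"type":"number"}},"grip":{"type":"array","items":{"type":"number"}},"newtons":{"type":"number"}},"required":["slide","turn","grip"]}

```bash
mkdir -p pics; ls; python3 - <<'E'
from workcell import manip
import cv2,numpy as np
o=manip.get_obs();print({k:np.round(v,4).tolist() for k,v in o.items()})
for c in("scene","top"):
    im=manip.camera(c);cv2.imwrite(f"pics/{c}0.png",im);i=manip.camera_info(c);print(c,i)
    R,_=cv2.Rodrigues(np.array(i["rvec"],float));t=np.array(i["tvec"]).ravel()
    for n in("key_left_top","key_right_top","console","cassette","pot","drops"):
        for d in manip.tip_of(n,c):
            print(c,n,round(d["score"],2),np.round(R.T@(np.array(d["xyz"])-t),4))
E
```

```text
pics
{'clock': 0.0, 'joint_pos': [-1.2786, 0.3328, -0.0647, 1.4609, 0.0216, 1.3499, -0.0885], 'joint_velocities': [-0.0004, -0.0014, -0.0004, -0.0006, 0.0004, 0.0016, 0.0003], 'tau': [0.0001, -62.5446, 0.0496, -39.1602, 0.0163, 0.0099, 0.0], 'position': [0.1934, 0.5939, 0.2305], 'ee_rot': [0.1567, 0.9876, -0.0007, -0.0001], 'ft_force': [-0.3761, -0.0207, -0.4308], 'torque': [0.0615, 0.0113, 0.059], 'grip_width': 0.9959}
scene {'fx': 447.8724763904984, 'fy': 447.8724763904984, 'cx': 314.49821363723026, 'cy': 205.414104792847, 'rvec': array([ 1.97059856,  1.31834533, -0.60604745]), 'tvec': array([-0.27359694, -0.25886183,  1.48511153])}
scene key_left_top 0.57 [ 0.5669 -0.0618  0.1231]
scene key_left_top 0.46 [ 0.52   -0.3483  0.0025]
scene key_right_top 0.61 [ 0.5894 -0.1318  0.1243]
scene console 0.57 [ 0.5422 -0.1065  0.0041]
scene pot 0.65 [ 0.6092 -0.1984  0.1147]
scene drops 0.64 [0.5638 0.0308 0.116 ]
top {'fx': 500.8158319837411, 'fy': 500.8158319837411, 'cx': 308.75235183115353, 'cy': 206.06796210865386, 'rvec': array([ 2.18768724, -2.19354977,  0.07662384]), 'tvec': array([0.03149698, 0.58858875, 1.1571993 ])}
top key_left_top 0.66 [ 0.5734 -0.0649  0.1233]
top key_right_top 0.38 [ 0.5939 -0.1287  0.1266]
top console 0.7 [ 0.5505 -0.1038  0.001 ]
top console 0.27 [ 0.6142 -0.2048  0.1134]
top cassette 0.97 [ 0.6722  0.2738 -0.0009]
top cassette 0.88 [ 0.5594 -0.1035  0.0594]
top pot 0.83 [ 0.6162 -0.2033  0.1116]
top pot 0.66 [ 0.5732 -0.0658  0.1211]
top drops 0.6 [0.5679 0.0193 0.111 ]
top drops 0.42 [ 0.5481 -0.1036  0.0011]
```

View pics/scene0.png

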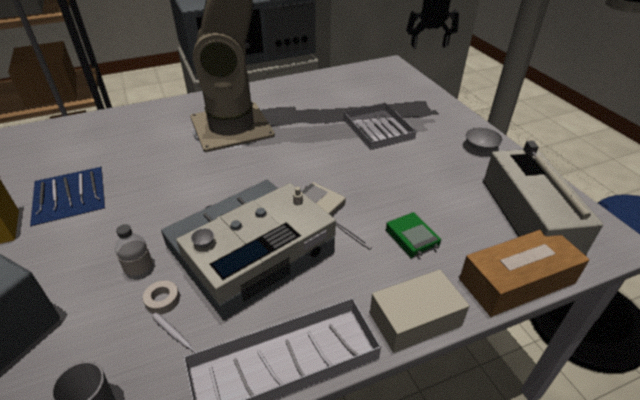

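View pics/top0.png

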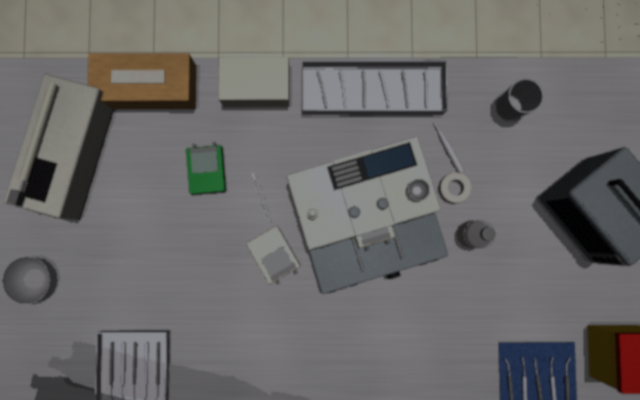

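The top view shows the two grey keys at about (354,211) and (382,203), the drops bottle at (312,213), the pot at (417,190), the cassette front at (376,238), the spare at (274,255) and the green look-alike at (205,168). Things that could be taken for keys are the pot, the drops cap and the console's side knob at scene (317,252). I'll check the choice in a crop.

```bash
cat > h.py <<'E'
from workcell import manip
import cv2,numpy as np
def cam(c):
    i=manip.camera_info(c);R,_=cv2.Rodrigues(np.array(i["rvec"],float));return i,R,np.array(i["tvec"]).ravel()
def ray(c,uv,z):
    i,R,t=cam(c);d=R.T@np.array([(uv[0]-i["cx"])/i["fx"],(uv[1]-i["cy"])/i["fy"],1.]);o=-R.T@t
    return o+d*(z-o[2])/d[2]
def proj(c,p):
    i,R,t=cam(c);q=R@np.array(p)+t;return np.array([q[0]/q[2]*i["fx"]+i["cx"],q[1]/q[2]*i["fy"]+i["cy"]])
E
python3 - <<'E'
from h import *
for c,(x0,y0,x1,y1) in dict(scene=(160,170,350,310),top=(280,130,460,300)).items():
    im=manip.camera(c)
    for n in("key_left","key_right","pot","drops"):
        for d in manip.cut_out(n,c):
            m=d["pixels"];ys,xs=np.nonzero(m)
            if len(xs): print(c,n,round(d["score"],2),len(xs),xs.mean().round(1),ys.mean().round(1),xs.min(),xs.max(),ys.min(),ys.max(),ray(c,(xs.mean(),ys.mean()),.12).round(4))
    cv2.imwrite(f"pics/{c}1.png",cv2.resize(im[y0:y1,x0:x1],None,fx=4,fy=4,interpolation=2)[:600,:800])
    k=im[195:222,340:396] if c=="top" else im[202:236,225:275]
    cv2.imwrite(f"pics/{c}1k.png",cv2.resize(k,None,fx=14,fy=14,interpolation=cv2.INTER_CUBIC))
E
```

```text
scene key_left 0.37 63 260.6 211.9 256 265 208 216 [ 0.5696 -0.065   0.12  ]
scene key_left 0.27 349 170.2 329.3 152 193 313 350 [ 0.7977 -0.2964  0.12  ]
scene key_right 0.56 200 352.2 235.0 336 370 223 249 [0.7127 0.0903 0.12  ]
scene key_right 0.54 347 202.2 237.5 191 213 228 247 [ 0.5989 -0.2007  0.12  ]
scene pot 0.84 338 201.9 237.1 191 212 228 247 [ 0.5974 -0.2011  0.12  ]
top pot 0.59 393 418.5 189.7 408 429 179 200 [ 0.6169 -0.2061  0.12  ]
top pot 0.59 1736 272.7 254.8 246 298 227 282 [0.4781 0.1076 0.12  ]
top drops 0.62 102 311.6 214.1 306 317 209 219 [0.5649 0.0244 0.12  ]
top drops 0.19 687 454.3 188.1 438 470 173 203 [ 0.6201 -0.2834  0.12  ]
```

View pics/top1.png

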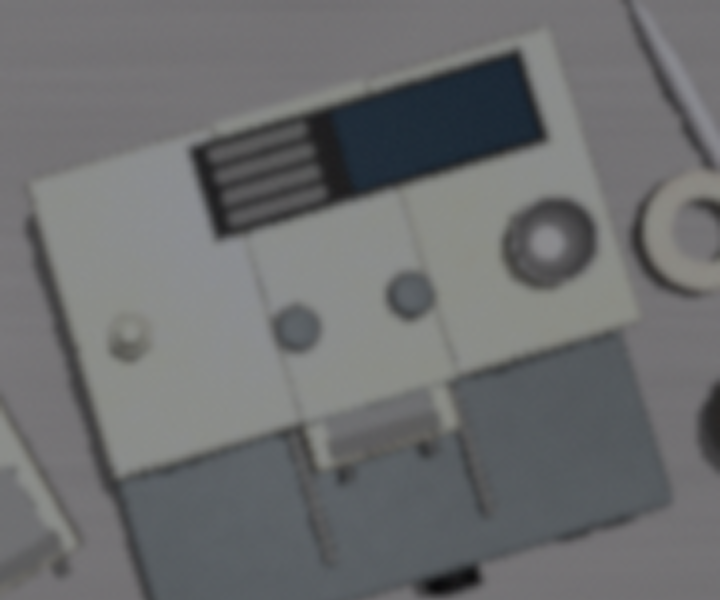

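View pics/top1k.png

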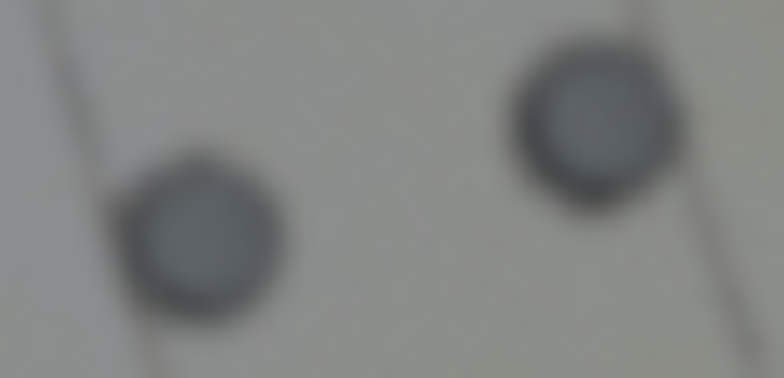

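View pics/scene1k.png

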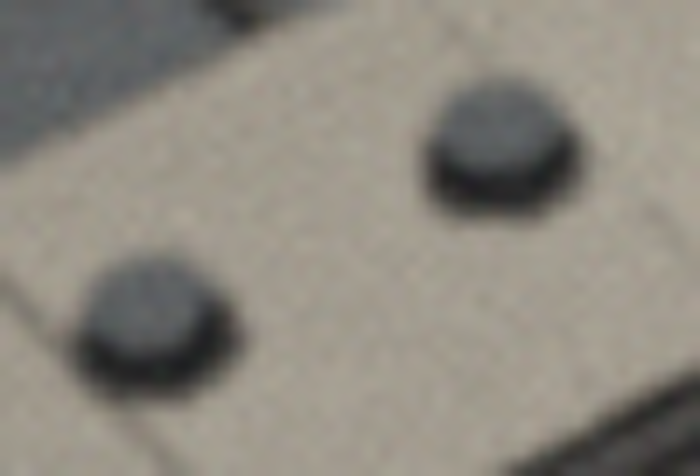

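```bash
python3 - <<'E'
from h import *
L=[("top",(354.0,211.5)),("scene",(260.6,210.9))];Rr=[("top",(382.4,203.2)),("scene",(235.4,223.6))]
l=[ray(c,u,.122) for c,u in L];r=[ray(c,u,.122) for c,u in Rr]
for a,b in zip(l,r):
    d=a-b;print(a.round(4),b.round(4),"mid",((a+b)/2).round(4),"dist",np.linalg.norm(d).round(4),"dir",np.degrees(np.arctan2(d[1],d[0])).round(2))
# roof edges for yaw from the top view: front roof edge & right edge
for n,(a,b) in dict(front=((120,474),(640,316)),rear=((32,183),(547,28)),left=((32,183),(120,474)),right=((547,28),(640,316))).items():
    A,B=[ray("top",(280+p[0]/4-.4,130+p[1]/4-.4),.112) for p in(a,b)];d=A-B;print(n,np.linalg.norm(d).round(4),np.degrees(np.arctan2(d[1],d[0])).round(2),((A+B)/2).round(4))
from scipy.spatial.transform import Rotation as Ro
o=manip.get_obs();M=Ro.from_quat(o["ee_rot"]).as_matrix();print(M.round(3),o["position"])
E
```

```text
[ 0.5701 -0.0665  0.122 ] [ 0.5877 -0.1276  0.122 ] mid [ 0.5789 -0.097   0.122 ] dist 0.0636 dir 106.13
[ 0.5687 -0.0645  0.122 ] [ 0.5869 -0.1264  0.122 ] mid [ 0.5778 -0.0955  0.122 ] dist 0.0645 dir 106.37
front 0.2941 106.68 [ 0.5342 -0.112   0.112 ]
rear 0.2937 106.73 [ 0.6918 -0.0645  0.112 ]
left 0.1645 16.71 [0.5708 0.0525 0.112 ]
right 0.1648 16.84 [ 0.6553 -0.229   0.112 ]
[[-0.951  0.31   0.   ]
 [ 0.31   0.951  0.   ]
 [-0.     0.    -1.   ]] [0.1935209  0.59430676 0.23133107]
```

The crop confirms the choice: two round grey caps 64 mm apart on the roof, with the pot beyond the right one and the drops bottle beyond the left one. Their midpoint is about (0.578, -0.096), and the axis is at about 106.5°. I'll travel there at z 0.23 first.

Call:
arm_command([
  [-29, -27, 0],
  [-29, -27, 0],
  [-29, -27, 0],
  [-29, -27, 0],
  [-29, -27, 0],
  [-29, -27, 0],
  [-29, -27, 0],
  [-29, -27, 0],
  [-29, -27, 0],
  [-29, -27, 0],
], turn=[0, 0, 0, 0, 0, 0, 0, 0, 0, 0], grip=[0.42, 0.42, 0.42, 0.42, 0.42, 0.42, 0.42, 0.42, 0.42, 0.42], newtons=40)

```text
clock: 2.03
position: [0.3862, 0.2459, 0.2316]
ee_rot: [0.157, 0.988, 0.0, 0.0]
ft_force: [1.5, 0.3, 0.9]
grip_width: 0.577
```

Call:
arm_command([
  [-29, -27, 0],
  [-29, -27, 0],
  [-29, -27, 0],
  [-29, -27, 0],
  [-29, -27, 0],
  [-29, -27, 0],
  [-29, -27, 0],
  [-29, -27, 0],
  [-29, -27, 0],
  [-29, -27, 0],
], turn=[0, 0, 0, 0, 0, 0, 0, 0, 0, 0], grip=[0.42, 0.42, 0.42, 0.42, 0.42, 0.42, 0.42, 0.42, 0.42, 0.42])

```text
clock: 2.87
position: [0.5786, -0.1004, 0.2316]
ee_rot: [0.156, 0.988, 0.0, 0.0]
ft_force: [1.0, 0.7, 0.7]
grip_width: 0.58
```

```bash
python3 - <<'E'
from h import *
o=manip.get_obs();print({k:np.round(v,4).tolist() for k,v in o.items()})
E
```

```text
{'clock': 2.8667, 'joint_pos': [-0.4122, 0.2722, 0.6145, 1.5954, -0.1609, 1.3243, 1.4809], 'joint_velocities': [0.754, 0.7776, 0.25, -0.7567, -0.4961, 0.1528, 1.0187], 'tau': [-4.4711, -55.9708, 7.1209, -33.8163, 1.2939, -0.2431, -2.042], 'position': [0.5786, -0.1004, 0.2316], 'ee_rot': [0.1564, 0.9877, 0.0002, 0.0004], 'ft_force': [1.0401, 0.7008, 0.671], 'torque': [0.0531, 0.0012, 0.0052], 'grip_width': 0.5797}
```

Call:
arm_command([
  [0, 0, 0],
  [0, 0, 0],
  [0, 0, 0],
  [0, 0, 0],
  [0, 0, 0],
  [0, 0, 0],
  [0, 0, 0],
  [0, 0, 0],
], turn=[-5.8, -5.8, -5.8, -5.8, -5.8, -5.8, 0, 0], grip=[0.42, 0.42, 0.42, 0.42, 0.42, 0.42, 0.42, 0.42])

```text
clock: 3.53
position: [0.5778, -0.0988, 0.2313]
ee_rot: [-0.144, 0.99, 0.0, 0.0]
ft_force: [-0.4, 0.1, -0.3]
grip_width: 0.58
```

```bash
cat > st.py <<'E'
from h import *
from scipy.spatial.transform import Rotation as Ro
def st(T=(0.5783,-0.0963),ang=106.5):
    o=manip.get_obs();M=Ro.from_quat(o["ee_rot"]).as_matrix();p=np.array(o["position"])
    print("pos",p.round(4),"yaw_y",np.degrees(np.arctan2(M[1,1],M[0,1])).round(2),"tilt z",M[:,2].round(4),"f",np.round(o["ft_force"],2),"tq",np.round(o["torque"],3),"gw",o["grip_width"],"q",np.round(o["joint_pos"],3),"t",o["clock"])
    print("move mm in tool", (1000*M.T@(np.array([*T,p[2]])-p)).round(1))
    return o,M,p
E
python3 -c "
from st import *
o,M,p=st()
for c in('scene','top'):
    im=manip.camera(c);cv2.imwrite(f'pics/{c}2.png',im)
    x,y=(150,120) if c=='scene' else (270,110)
    cv2.imwrite(f'pics/{c}2c.png',cv2.resize(im[y:y+150,x:x+200],None,fx=4,fy=4,interpolation=2))
"
```

```text
pos [ 0.5778 -0.0988  0.2313] yaw_y 106.58 tilt z [ 1.e-04  2.e-04 -1.e+00] f [-0.42  0.1  -0.31] tq [-0.016 -0.002 -0.01 ] gw 0.5795579297565999 q [-0.348  0.261  0.53   1.595 -0.135  1.323  2.061] t 3.5333
move mm in tool [-1.2  2.2  0. ]
```

View pics/scene2c.png

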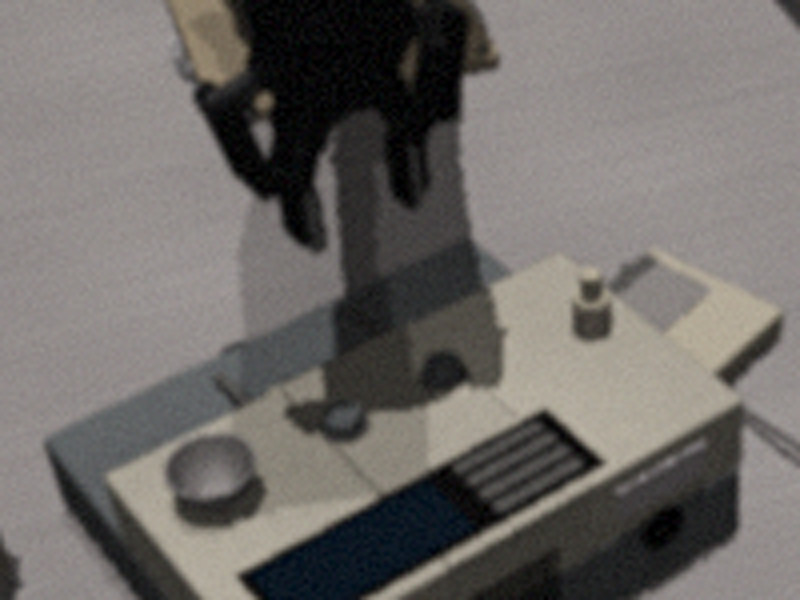

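View pics/top2c.png

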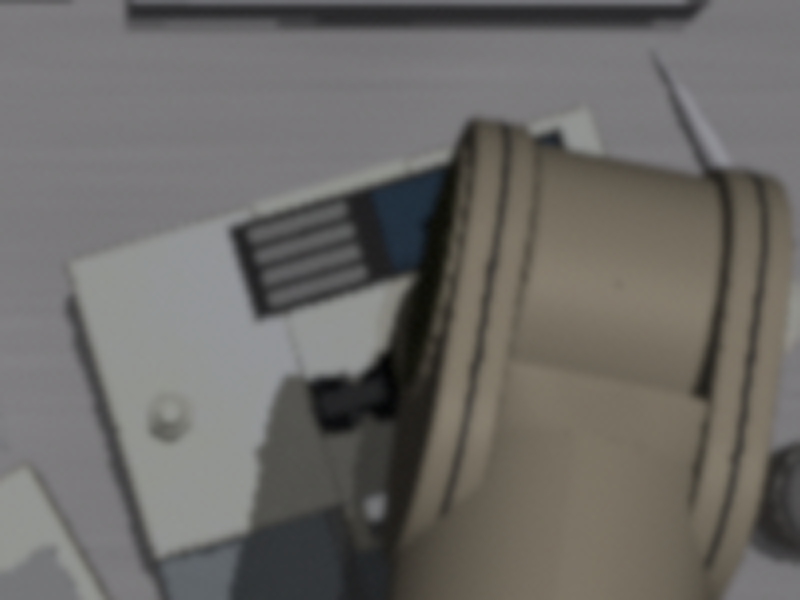

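```bash
python3 -c "
from st import *
o,M,p=st()
for s in(1,-1):
    for dz in(0,.004,.006): print(s,dz,(proj('scene',p+s*.032*M[:,1]+[0,0,dz])-[150,120])*4)
for a in ((317,248),(413,205)): print(ray('scene',(150+a[0]/4,120+a[1]/4),p[2]+.005))
"
```

```text
pos [ 0.5778 -0.0987  0.2313] yaw_y 106.58 tilt z [ 1.e-04  1.e-04 -1.e+00] f [-0.53  0.05  0.57] tq [-0.018  0.034  0.016] gw 0.5838651012797225 q [-0.349  0.261  0.53   1.595 -0.135  1.323  2.06 ] t 3.6333
move mm in tool [-1.1  2.2  0. ]
1 0 [417.11742648 206.59674232]
1 0.004 [416.35986912 200.31788565]
1 0.006 [415.97944742 197.16483947]
-1 0 [308.28121002 256.12758856]
-1 0.004 [307.1731694  249.78449013]
-1 0.006 [306.61666462 246.59871834]
[ 0.5887503  -0.12473774  0.23630312]
[ 0.5731749  -0.07103534  0.23630312]
```

Call:
arm_command([
  [-1.2, 2.2, 20],
  [0, 0, 25],
  [0, 0, 25],
  [0, 0, 12],
  [0, 0, 6],
  [0, 0, 0],
  [0, 0, 0],
], turn=[0, 0, 0, 0, 0, 0, 0], grip=[0.42, 0.42, 0.42, 0.42, 0.42, 0.42, 0.42])

```text
clock: 4.22
position: [0.5789, -0.0964, 0.1443]
ee_rot: [-0.145, 0.989, -0.0, 0.0]
ft_force: [0.7, -0.4, 0.8]
grip_width: 0.581
```

```bash
python3 -c "
from st import *
o,M,p=st()
im=manip.camera('scene')
x,y=200,150
cv2.imwrite('pics/s3.png',cv2.resize(im[y:y+100,x:x+130],None,fx=6,fy=6,interpolation=2))
im=manip.camera('top');x,y=280,140
cv2.imwrite('pics/t3.png',cv2.resize(im[y:y+120,x:x+160],None,fx=5,fy=5,interpolation=2))
"
```

```text
pos [ 0.5789 -0.0964  0.1443] yaw_y 106.73 tilt z [ 1.e-03 -1.e-04 -1.e+00] f [ 0.71 -0.35  0.8 ] tq [ 0.036 -0.019  0.006] gw 0.5814780881099292 q [-0.334  0.333  0.512  1.701 -0.176  1.153  2.089] t 4.2167
move mm in tool [ 0.5  0.3 -0. ]
```

View pics/s3.png

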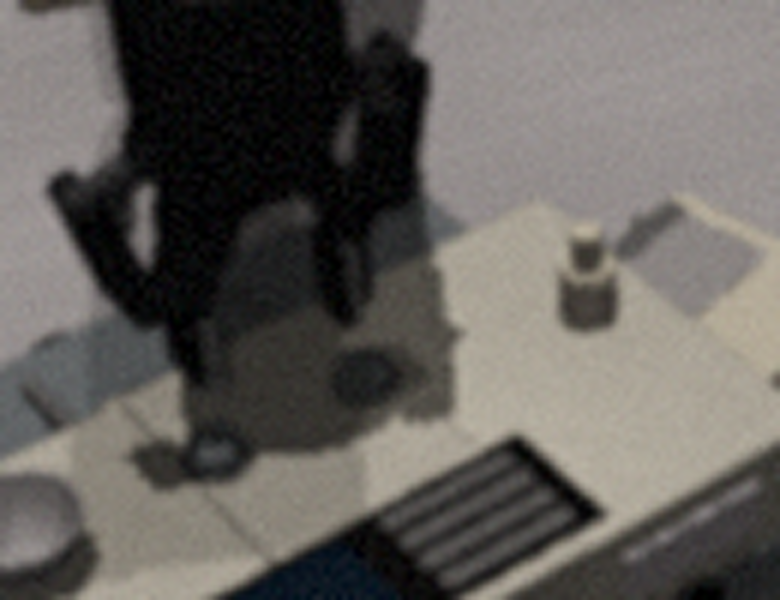

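View pics/t3.png

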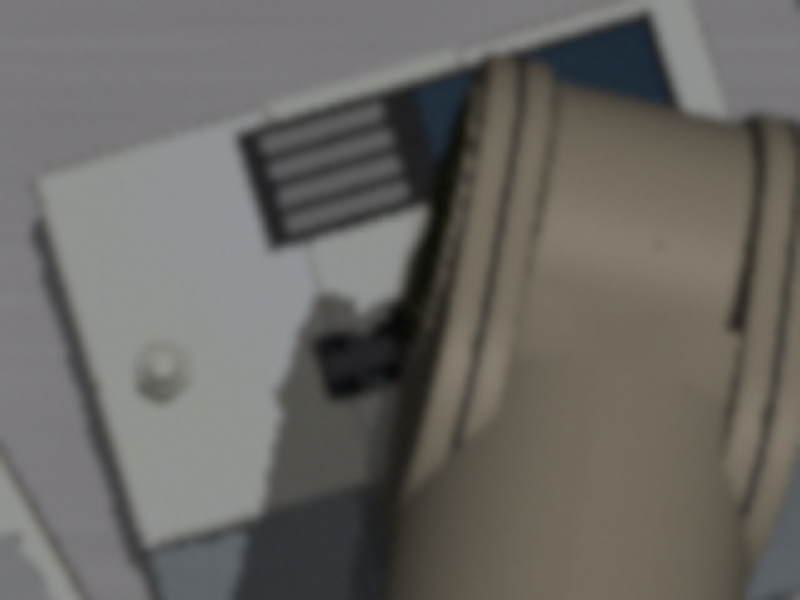

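Call:
arm_command([
  [0.5, 0.3, 0],
  [0, 0, 3],
  [0, 0, 3],
  [0, 0, 0],
  [0, 0, 0],
], turn=[0, 0, 0, 0, 0], grip=[0.34, 0.34, 0.34, 0.34, 0.34])

```text
clock: 4.73
position: [0.5776, -0.0961, 0.1371]
ee_rot: [-0.146, 0.989, 0.0, -0.0]
ft_force: [-0.7, 0.2, 0.7]
grip_width: 0.661
```

```bash
python3 -c "
from st import *
o,M,p=st()
im=manip.camera('scene')
x,y=205,165
cv2.imwrite('pics/s4.png',cv2.resize(im[y:y+75,x:x+90],None,fx=8,fy=8,interpolation=2))
for s in(1,-1):
    for dz in(0,.003,.006): print(s,dz,((proj('scene',p+s*.032*M[:,1]+[0,0,dz])-[x,y])*8).round())
"
```

```text
pos [ 0.5776 -0.0961  0.1371] yaw_y 106.76 tilt z [-3.e-04  1.e-04 -1.e+00] f [-0.69  0.2   0.66] tq [ 0.013 -0.005  0.038] gw 0.660855412001525 q [-0.333  0.338  0.51   1.711 -0.179  1.14   2.092] t 4.7333
move mm in tool [-0.6 -0.4 -0. ]
1 0 [436. 326.]
1 0.003 [435. 318.]
1 0.006 [434. 310.]
-1 0 [235. 428.]
-1 0.003 [233. 420.]
-1 0.006 [232. 411.]
```

View pics/s4.png

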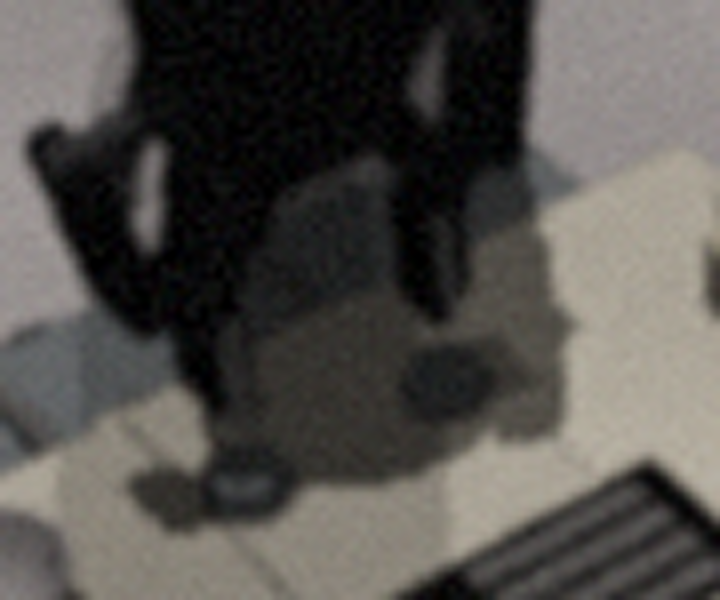

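The fingertips now stand over the keys with about 64–66 mm between them. I'll descend to contact.

Call:
arm_command([
  [0, 0, 5],
  [0, 0, 5],
  [0, 0, 3],
  [0, 0, 2],
  [0, 0, 2],
  [0, 0, 0],
], turn=[0, 0, 0, 0, 0, 0], grip=[0.34, 0.34, 0.34, 0.34, 0.34, 0.34])

```text
clock: 5.28
position: [0.5775, -0.0961, 0.1198]
ee_rot: [-0.146, 0.989, 0.0, -0.0]
ft_force: [-0.3, 0.1, 0.9]
grip_width: 0.663
```

```bash
python3 -c "
from st import *
o,M,p=st()
im=manip.camera('scene')
x,y=205,165
cv2.imwrite('pics/s5.png',cv2.resize(im[y:y+75,x:x+90],None,fx=8,fy=8,interpolation=2))
"
```

```text
pos [ 0.5775 -0.0961  0.1198] yaw_y 106.77 tilt z [-7.e-04  1.e-04 -1.e+00] f [-0.32  0.07  0.88] tq [-0.002 -0.013  0.042] gw 0.6629371243254962 q [-0.327  0.357  0.505  1.727 -0.19   1.107  2.1  ] t 5.2833
move mm in tool [-0.7 -0.4 -0. ]
```

View pics/s5.png

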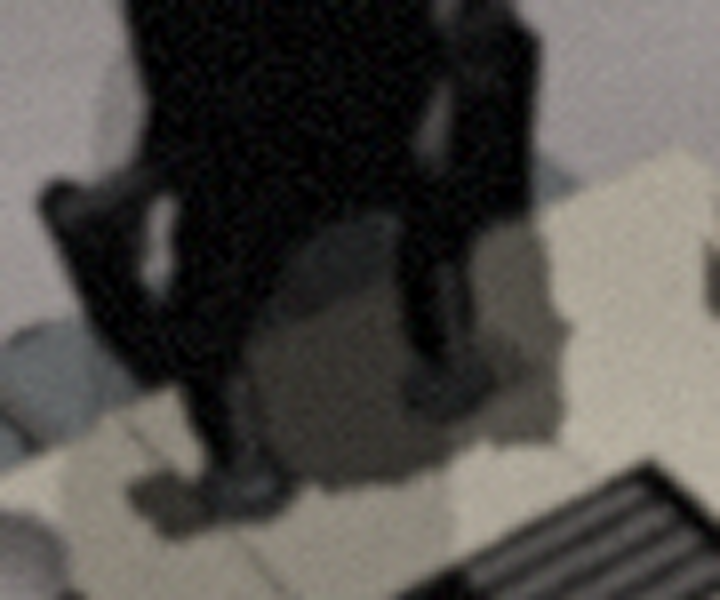

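Call:
arm_command([
  [0, 1, 1],
  [0, 0, 1.5],
  [0, 0, 1.5],
  [0, 0, 0],
], turn=[0, 0, 0, 0], grip=[0.34, 0.34, 0.34, 0.34])

```text
clock: 5.67
position: [0.5776, -0.095, 0.1164]
ee_rot: [-0.146, 0.989, 0.0, 0.0]
ft_force: [0.0, 0.7, 2.0]
grip_width: 0.663
```

```bash
python3 -c "
from st import *
o,M,p=st()
"
```

```text
pos [ 0.5776 -0.095   0.1164] yaw_y 106.77 tilt z [ 4.e-04  3.e-04 -1.e+00] f [0.04 0.66 1.98] tq [0.161 0.044 0.026] gw 0.6627390871398361 q [-0.328  0.36   0.503  1.731 -0.192  1.099  2.1  ] t 5.6667
move mm in tool [-0.3 -1.4 -0. ]
```

Call:
arm_command([
  [0, 0, 2],
  [0, 0, 2],
  [0, 0, 2],
  [0, 0, 0],
], turn=[0, 0, 0, 0], grip=[0.34, 0.34, 0.34, 0.34])

```text
clock: 6.0
position: [0.5777, -0.095, 0.1109]
ee_rot: [-0.146, 0.989, 0.0, 0.0]
ft_force: [-3.4, 0.8, 7.6]
grip_width: 0.661
```

```bash
python3 -c "
from st import *
o,M,p=st()
"
```

```text
pos [ 0.5777 -0.095   0.1109] yaw_y 106.76 tilt z [ 5.e-04  6.e-04 -1.e+00] f [-3.41  0.84  7.56] tq [0.26  0.691 0.035] gw 0.6614944420556134 q [-0.326  0.366  0.502  1.736 -0.196  1.089  2.103] t 6.0
move mm in tool [-0.2 -1.4 -0. ]
```

Call:
arm_command([
  [0, 0, 1],
  [0, 0, 1],
  [0, 0, 0],
  [0, 0, 0],
], turn=[0, 0, 0, 0], grip=[0.34, 0.34, 0.34, 0.34])

```text
clock: 6.33
position: [0.5778, -0.095, 0.1106]
ee_rot: [-0.146, 0.989, 0.001, 0.001]
ft_force: [-11.8, 3.3, 24.4]
grip_width: 0.66
```

```bash
python3 -c "
from st import *
o,M,p=st()
im=manip.camera('scene')
x,y=205,165
cv2.imwrite('pics/s6.png',cv2.resize(im[y:y+75,x:x+90],None,fx=8,fy=8,interpolation=2))
im=manip.camera('top');x,y=320,170
cv2.imwrite('pics/t6.png',cv2.resize(im[y:y+100,x:x+130],None,fx=6,fy=6,interpolation=2))
"
```

```text
pos [ 0.5778 -0.095   0.1106] yaw_y 106.76 tilt z [ 0.001   0.0013 -1.    ] f [-11.82   3.33  24.35] tq [ 0.59  2.39 -0.  ] gw 0.6599358309545565 q [-0.325  0.366  0.502  1.737 -0.197  1.088  2.104] t 6.3333
move mm in tool [-0.2 -1.4 -0. ]
```

View pics/s6.png

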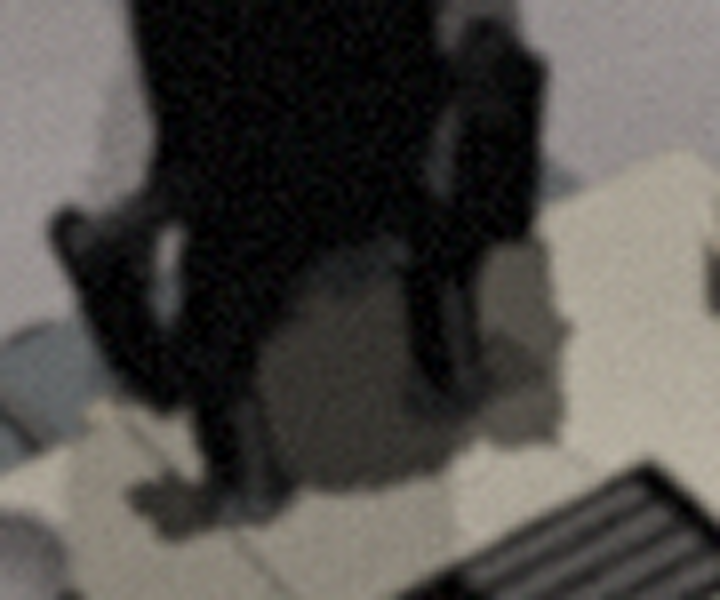

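View pics/t6.png

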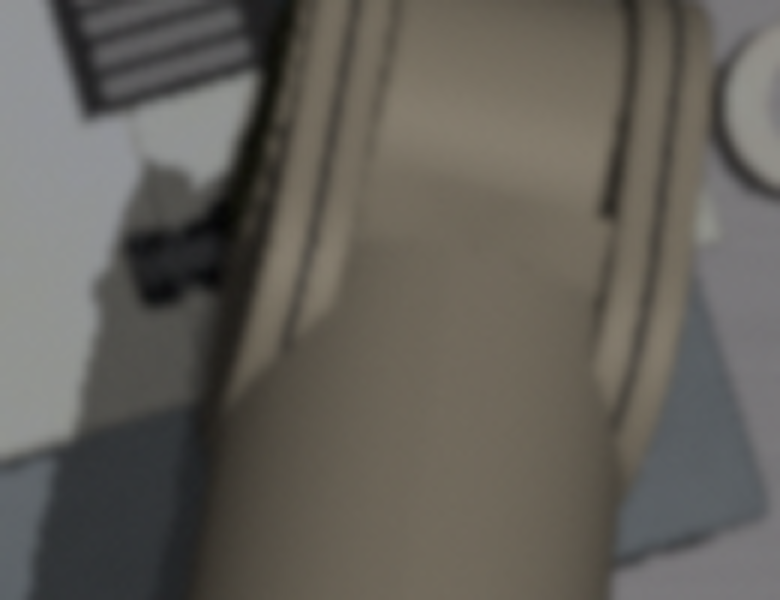

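Both keys have bottomed: z stopped at 0.1106, about 7 mm below first contact, and the force is rising stiffly. I'll ease slightly and hold.

Call:
arm_command([
  [0, 0, -0.5],
  [0, 0, 0],
  [0, 0, 0],
  [0, 0, 0],
  [0, 0, 0],
  [0, 0, 0],
  [0, 0, 0],
  [0, 0, 0],
  [0, 0, 0],
  [0, 0, 0],
], turn=[0, 0, 0, 0, 0, 0, 0, 0, 0, 0], grip=[0.34, 0.34, 0.34, 0.34, 0.34, 0.34, 0.34, 0.34, 0.34, 0.34])

```text
clock: 7.27
position: [0.5778, -0.0951, 0.1107]
ee_rot: [-0.146, 0.989, 0.0, 0.001]
ft_force: [-8.8, 2.9, 20.0]
grip_width: 0.658
```

Call:
arm_command([
  [0, 0, 0],
  [0, 0, 0],
  [0, 0, 0],
  [0, 0, 0],
  [0, 0, 0],
  [0, 0, 0],
  [0, 0, 0],
  [0, 0, 0],
  [0, 0, 0],
  [0, 0, 0],
], turn=[0, 0, 0, 0, 0, 0, 0, 0, 0, 0], grip=[0.34, 0.34, 0.34, 0.34, 0.34, 0.34, 0.34, 0.34, 0.34, 0.34])

```text
clock: 8.1
position: [0.5777, -0.0951, 0.1107]
ee_rot: [-0.146, 0.989, 0.0, 0.001]
ft_force: [-8.9, 2.8, 20.8]
grip_width: 0.663
```

Call:
arm_command([
  [0, 0, 0],
  [0, 0, 0],
  [0, 0, 0],
  [0, 0, 0],
  [0, 0, 0],
  [0, 0, 0],
  [0, 0, 0],
  [0, 0, 0],
  [0, 0, 0],
  [0, 0, 0],
], turn=[0, 0, 0, 0, 0, 0, 0, 0, 0, 0], grip=[0.34, 0.34, 0.34, 0.34, 0.34, 0.34, 0.34, 0.34, 0.34, 0.34])

```text
clock: 8.93
position: [0.5778, -0.0951, 0.1107]
ee_rot: [-0.146, 0.989, 0.0, 0.001]
ft_force: [-9.2, 3.6, 21.2]
grip_width: 0.661
```

```bash
python3 -c "
from st import *
o,M,p=st()
im=manip.camera('scene')
cv2.imwrite('pics/s7.png',cv2.resize(im[150:300,150:350],None,fx=4,fy=4,interpolation=2))
im=manip.camera('top')
cv2.imwrite('pics/t7.png',cv2.resize(im[150:300,280:480],None,fx=4,fy=4,interpolation=2))
"
```

```text
pos [ 0.5778 -0.0951  0.1107] yaw_y 106.76 tilt z [ 0.001   0.0011 -1.    ] f [-9.17  3.65 21.25] tq [ 0.548  1.948 -0.056] gw 0.6613687957197675 q [-0.326  0.366  0.502  1.737 -0.197  1.088  2.103] t 8.9333
move mm in tool [-0.1 -1.3 -0. ]
```

View pics/s7.png

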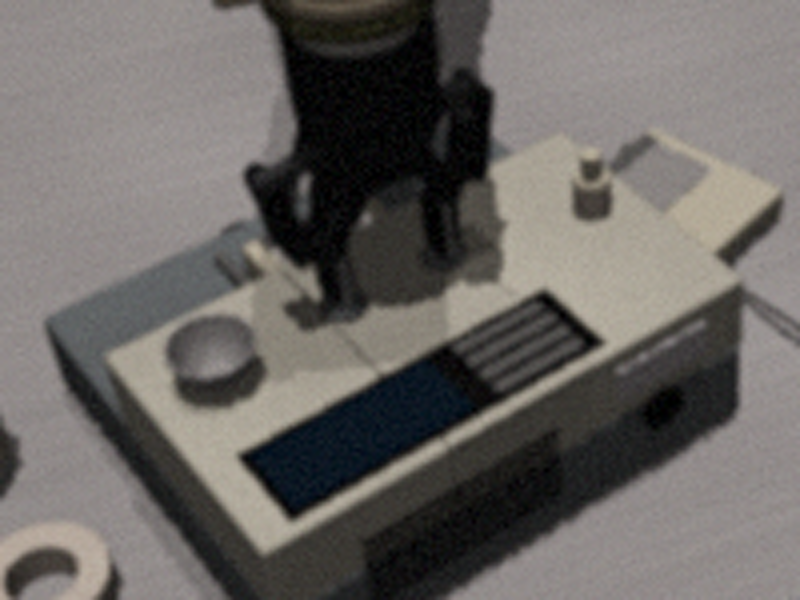

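View pics/t7.png

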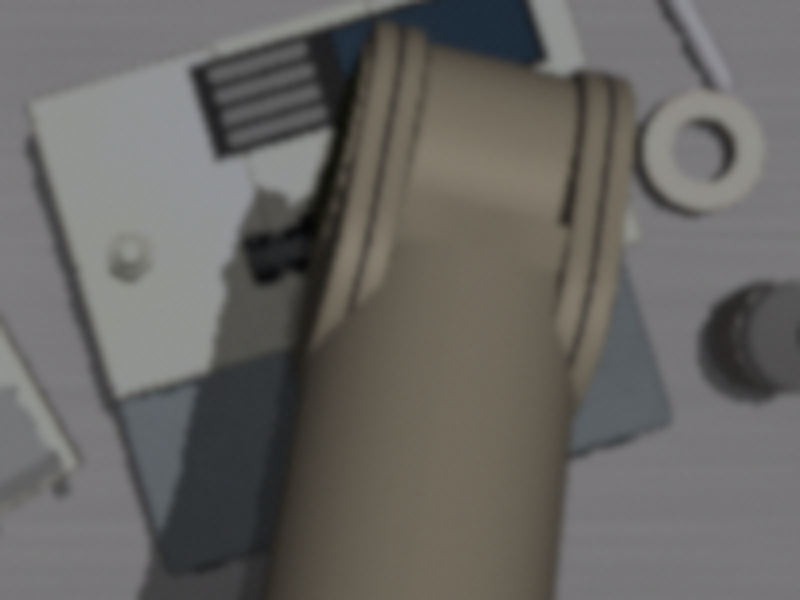

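A white corner of the cassette now shows past the roof edge at crop (258,255), where there was none before. I'll hold a little longer and compare it with the predicted stop position.

Call:
arm_command([
  [0, 0, 0],
  [0, 0, 0],
  [0, 0, 0],
  [0, 0, 0],
  [0, 0, 0],
  [0, 0, 0],
  [0, 0, 0],
  [0, 0, 0],
  [0, 0, 0],
  [0, 0, 0],
], turn=[0, 0, 0, 0, 0, 0, 0, 0, 0, 0], grip=[0.34, 0.34, 0.34, 0.34, 0.34, 0.34, 0.34, 0.34, 0.34, 0.34])

```text
clock: 9.87
position: [0.5777, -0.095, 0.1107]
ee_rot: [-0.146, 0.989, 0.0, 0.001]
ft_force: [-8.3, 2.8, 21.8]
grip_width: 0.656
```

```bash
python3 -c "
from st import *
o,M,p=st()
a=np.radians(16.65);ex=np.array([np.cos(a),np.sin(a),0]);ey=np.array([-ex[1],ex[0],0]);m=np.array([.5778,-.0955,0])
f=lambda x,y,z:((proj('scene',m+(x-.03)*ex+y*ey+[0,0,z])-[190,185]+.5)*8).round()
for x in(.007,-.007,-.014,-.021): print(x,[f(x-.055,s*.042,.088) for s in(1,-1)])
print('edge',f(-.02,-.042,.112))
im=manip.camera('scene')
cv2.imwrite('pics/s8.png',cv2.resize(im[185:260,190:280],None,fx=8,fy=8,interpolation=2))
print(manip.get_obs()['ft_force'])
"
```

```text
pos [ 0.5777 -0.095   0.1107] yaw_y 106.76 tilt z [ 9.0e-04  1.1e-03 -1.0e+00] f [-8.33  2.84 21.83] tq [0.454 1.947 0.011] gw 0.6562146684273914 q [-0.326  0.366  0.502  1.737 -0.197  1.088  2.103] t 9.8667
move mm in tool [-0.2 -1.4 -0. ]
0.007 [array([459., 146.]), array([210., 268.])]
-0.007 [array([434., 122.]), array([186., 243.])]
-0.014 [array([422., 111.]), array([174., 230.])]
-0.021 [array([409.,  99.]), array([162., 218.])]
edge [247. 258.]
[-9.13362636  2.63083243 21.12412941]
```

View pics/s8.png

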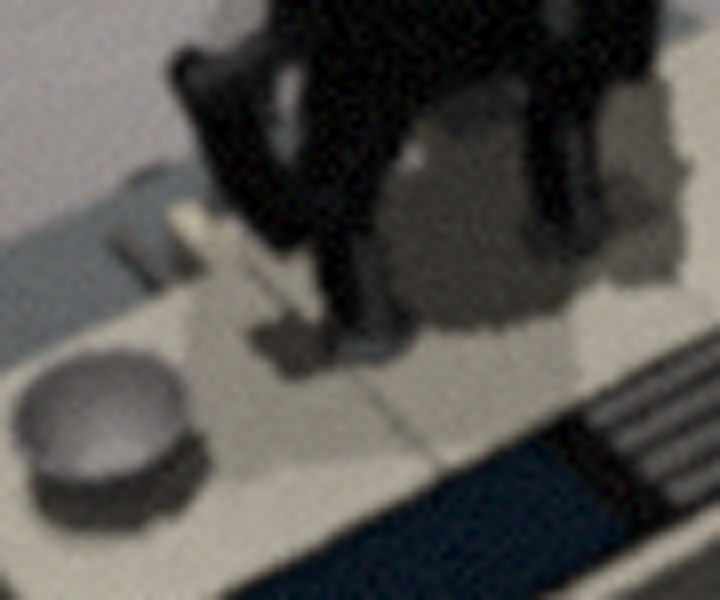

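The cassette's front corner is at crop (170,210). The prediction at the stop was (162,218) and when latched (210,268), so it's at the stop to within about 2 mm. I'll hold 1.5 s more, then lift straight up slowly.

Call:
arm_command([
  [0, 0, 0],
  [0, 0, 0],
  [0, 0, 0],
  [0, 0, 0],
  [0, 0, 0],
  [0, 0, 0],
  [0, 0, 0],
  [0, 0, 0],
  [0, 0, 0],
  [0, 0, 0],
], turn=[0, 0, 0, 0, 0, 0, 0, 0, 0, 0], grip=[0.34, 0.34, 0.34, 0.34, 0.34, 0.34, 0.34, 0.34, 0.34, 0.34])

```text
clock: 10.75
position: [0.5778, -0.095, 0.1107]
ee_rot: [-0.146, 0.989, 0.0, 0.001]
ft_force: [-9.1, 3.6, 20.7]
grip_width: 0.659
```

Call:
arm_command([
  [0, 0, 0],
  [0, 0, 0],
  [0, 0, 0],
  [0, 0, 0],
  [0, 0, 0],
  [0, 0, 0],
  [0, 0, 0],
  [0, 0, 0],
], turn=[0, 0, 0, 0, 0, 0, 0, 0], grip=[0.34, 0.34, 0.34, 0.34, 0.34, 0.34, 0.34, 0.34])

```text
clock: 11.42
position: [0.5777, -0.0951, 0.1107]
ee_rot: [-0.146, 0.989, 0.0, 0.001]
ft_force: [-8.6, 2.7, 20.6]
grip_width: 0.661
```

```bash
python3 -c "
from st import *
st();im=manip.camera('scene')
cv2.imwrite('pics/s9.png',cv2.resize(im[185:260,190:280],None,fx=8,fy=8,interpolation=2))"
```

```text
pos [ 0.5777 -0.0951  0.1107] yaw_y 106.76 tilt z [ 0.001   0.0011 -1.    ] f [-8.58  2.74 20.64] tq [0.507 1.969 0.081] gw 0.6607466761974629 q [-0.325  0.366  0.502  1.737 -0.197  1.088  2.103] t 11.4167
move mm in tool [-0.2 -1.3 -0. ]
```

View pics/s9.png

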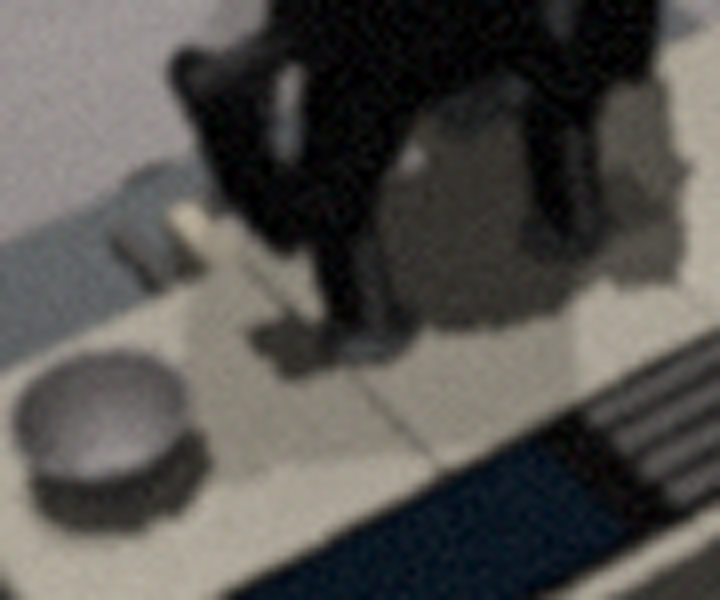

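The corner is still at (170,210) and has stopped moving. Releasing now.

Call:
arm_command([
  [0, 0, -2],
  [0, 0, -4],
  [0, 0, -4],
  [0, 0, -6],
  [0, 0, -10],
  [0, 0, -20],
  [0, 0, -25],
  [0, 0, -25],
  [0, 0, -10],
  [0, 0, 0],
], turn=[0, 0, 0, 0, 0, 0, 0, 0, 0, 0], grip=[0.34, 0.34, 0.34, 0.34, 0.34, 0.34, 0.34, 0.34, 0.34, 0.34])

```text
clock: 12.3
position: [0.5787, -0.0956, 0.2178]
ee_rot: [-0.146, 0.989, -0.0, 0.002]
ft_force: [0.4, 0.7, -0.3]
grip_width: 0.661
```

Call:
arm_command([
  [30, 25, 0],
  [30, 25, 0],
  [30, 25, 0],
  [30, 25, 0],
  [30, 25, 0],
  [30, 25, 0],
  [0, 0, 0],
  [0, 0, 0],
], turn=[0, 0, 0, 0, 0, 0, 0, 0], grip=[0.34, 0.34, 0.34, 0.34, 0.34, 0.34, 0.34, 0.34])

```text
clock: 12.97
position: [0.3605, -0.0028, 0.2143]
ee_rot: [-0.147, 0.989, 0.0, 0.0]
ft_force: [0.1, -0.6, 0.7]
grip_width: 0.659
```

```bash
python3 -c "
from st import *
st()
for c in('scene','top'):
    im=manip.camera(c);cv2.imwrite(f'pics/{c}9.png',im)
    for n in('cassette','pot','drops'):
        i,R,t=cam(c)
        for d in manip.tip_of(n,c): print(c,n,round(d['score'],2),(R.T@(np.array(d['xyz'])-t)).round(4))
    if c=='top': cv2.imwrite('pics/t9c.png',cv2.resize(im[130:280,270:470],None,fx=4,fy=4,interpolation=2))
"
```

```text
pos [ 0.3605 -0.0028  0.2143] yaw_y 106.9 tilt z [ 5.0e-04  1.1e-03 -1.0e+00] f [ 0.07 -0.63  0.68] tq [ 0.001 -0.029 -0.002] gw 0.6591777980473345 q [-0.526 -0.305  0.34   2.122  0.103  1.309  1.639] t 12.9667
move mm in tool [-181.2 -152.7    0. ]
scene cassette 0.81 [0.6758 0.276  0.0055]
scene pot 0.71 [ 0.6119 -0.1998  0.1134]
scene pot 0.28 [ 0.5676 -0.0631  0.1223]
scene drops 0.49 [0.5631 0.0303 0.1128]
top cassette 0.86 [ 0.528  -0.1115  0.0591]
top cassette 0.62 [ 0.674   0.2761 -0.0007]
top pot 0.96 [ 0.6179 -0.2018  0.1133]
top pot 0.3 [0.6104 0.1387 0.0029]
top drops 0.65 [0.5688 0.018  0.1107]
```

View pics/t9c.png

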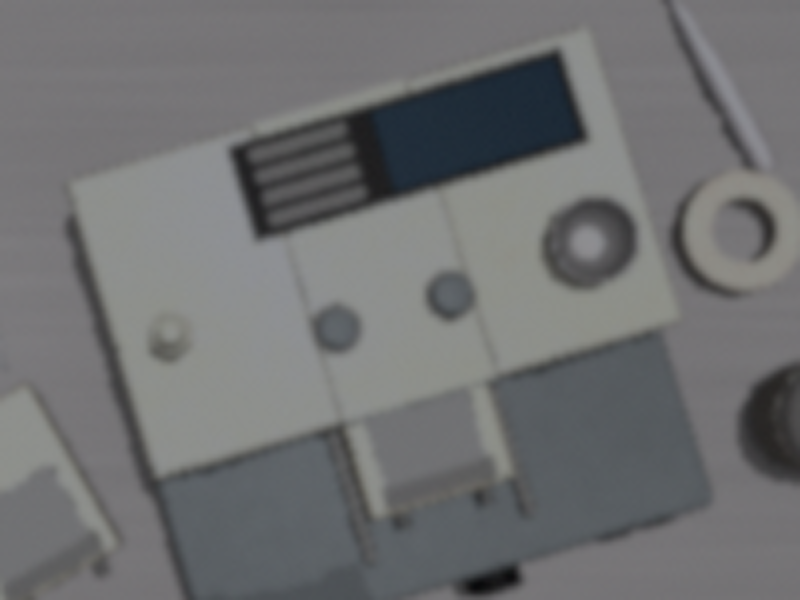

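View pics/scene9.png

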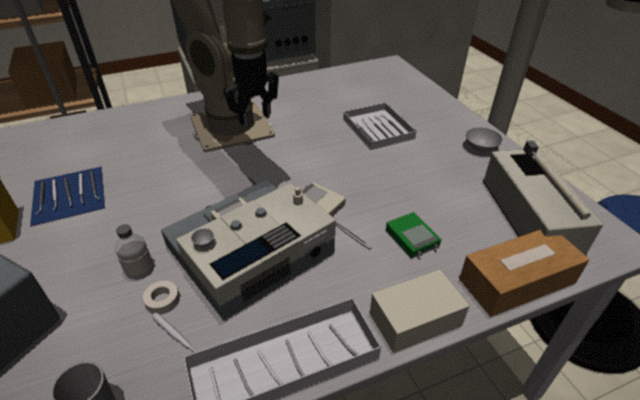

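```bash
python3 -c "
from workcell import manip
print(manip.get_obs()['joint_velocities'].round(3) if hasattr(manip.get_obs()['joint_velocities'],'round') else manip.get_obs()['joint_velocities']);print(manip.hand_in())"
```

```text
[-0.002 -0.008 -0.003  0.004 -0.001  0.001 -0.   ]
the job is handed in; nothing more can be done
None
```

The used cassette is ejected to its stop and the job is handed in; the robot's clock read about 13 s of the 32 s allowed. I pressed both keys down together with the two fingertips, about 7 mm to their bottom at about 21–24 N total. I held them for about 5 s, lifted straight up and moved the arm back towards its base.

Last checks:
- **Cassette:** in the top view its front edge has moved about 28 mm, and the network puts it at (0.528, -0.112) against a predicted stop of (0.529, -0.110). The network's own before and after positions differ by about 32 mm, which is within its error. While the keys were held, the cassette's front corner had stopped moving.
- **Keys:** both look the same as at the start, fully up.
- **Bystanders:** the pot, drops bottle and spare read within about 4 mm of their start positions. The saline, tape, handpiece, forceps and green look-alike I compared only by eye, and they look unmoved.
- **Robot:** the final force readings were at noise level, the arm was at rest, and it was clear of everything.

A sideways force of about 9 N showed at the wrist while the keys were held, and it was gone after release. In the last scene view the network found only the spare cassette, so the ejected cassette's final position rests on the top view.

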